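# Load the instrument tray and hold it up for collection

### The job

Clear the used instruments for the steriliser: lay the ring-handled clamp and the spatula down gently, flat, in the two empty compartments of the grey carry tray, each in the one that fits its length, with their working ends pointing to the same end of the tray. Then take the tray by the bar of its handle, lift it straight up about 10 cm clear of the bench with everything still in place, and finish holding it there, level and still, ready for a colleague to take it: do not put it down or let go. Keep the tray level throughout and leave everything else on the bench where it stands.

Things in the scene. Friction and masses are not known exactly. Their poses are not given: they have to be found in the camera images.
- tray: grey plastic carry tray, loose on the bench, 292 long (x) x 232 wide (y), rim 30 high, 0.3 to 0.55 kg; origin at the centre of its underside. Walls and floor 4 thick. A 30 high wall along its middle (y = 0) carries the handle. +y side: one long compartment. -y side: a middle-length compartment at the -x end, a cross wall, and a small one (72 x 110) at the +x end with a bowl in it
- handle (a point): middle of the tray's handle bar, 68 above the tray's underside. The bar is 150 long (tray's x), 14 thick (y), 16 high (60 to 76 above the underside), on two posts 67 either side of this point; below it is a 30 gap down to the middle wall. Take it at this height; a grip of 30 to 60 N carries the loaded tray, a harder one may make it tremble
- spatula_bay (a point): centre of the inner floor (4 above the tray's underside) of the long compartment, 284 x 110 inside; axes as the tray's. From its centre line it is 50 to the handle bar (60 to 76 high) and 55 to the outer wall: open the fingers only part way in here
- clamp_bay (a point): centre of the inner floor (4 above the tray's underside) of the middle-length compartment, 208 x 110 inside; axes as the tray's. From its centre line it is 50 to the handle bar and 55 to the outer wall: open the fingers only part way in here
- clamp_mid (a point): steel ring-handled clamp (closed artery forceps), 159 long, lying flat; this point is by its joint near the balance point, half-way up (4 high). x runs to the jaw tips (74 ahead), the rings end 85 behind. For 20 either side of this point it is 14 wide (y) and 8 high; the two rings measure 60 across; 50 g. Starts on the bench, on the robot's right
- clamp_tip (a point): the clamp's jaw tips, 74 ahead of clamp_mid along its x
- clamp_rings (a point): rear end of the clamp, between the outer edges of its rings, 85 behind clamp_mid
- clamp: the whole clamp; origin under clamp_mid, on its underside
- spatula_mid (a point): laboratory spatula, 230 long, lying flat: flat wooden handle, thin steel blade; this point is on the handle near the balance point, 5.5 high. x runs to the blade's tip (140 ahead), the handle ends 90 behind. Handle 16 wide (y), 11 high, from 90 behind to 30 ahead of this point; blade 20 wide, 2.5 thick; 60 g. Starts on the bench, on the robot's right
- spatula_tip (a point): the blade's tip, 140 ahead of spatula_mid along its x
- spatula_butt (a point): end of the spatula's handle, 90 behind spatula_mid
- spatula: the whole spatula; origin under spatula_mid, on its underside
- bowl: small steel bowl already standing in the tray's small compartment, 60 across, 30 high, 45 g; origin at the centre of its underside; it stays there
- dropper: small white dropper bottle standing between the tray and the instruments, 28 mm across, 78 mm high; origin at the centre of its underside; not to be moved
- marker: white marker pen with a blue cap lying beyond the instruments, 130 mm long, 14 mm thick; origin at the centre of its underside; not to be moved
- timer: flat square white timer, 65 x 65 x 18 mm, to the right of the instruments; origin at the centre of its underside; not to be moved
- dishes: two stacked clear culture dishes with buff contents, 90 mm across, 30 mm high, at the far right; origin at the centre of its underside; not to be moved

How it is judged:
By the outcome, as a careful person would: the job done as asked, in the order asked, and still so for the second after the job is handed in, while the arm keeps its last pose, push and grip.
It also fails if it takes over 69 s, if anything falls off the work surface, if the arm or the gripper's body presses on something with over 40 N, if the wrist force passes 120 N, or if a joint passes its speed limit or range.

### The arm

A 6-joint arm with a two-finger parallel gripper is mounted at the origin on the work surface. World frame = base frame: x ahead of the robot, y to its left, z up, the work surface at z = 0. Lengths are in m, angles in rad, forces in N, time in s.
With the tool pointing down it reaches from about 0.35 to 0.85 m from the base axis. Payload 8.1 kg.
Tool frame: the origin (TCP) lies between the finger pads; the fingertips stand 11 mm ahead of it and the grasp point (between the pads) lies 8 mm behind it; y points along the fingers, x is the direction in which the jaws open and shut, and the axes are right-handed (so a half turn about y gives the same grasp; the last joint's range is limited). The gripper opens to 93 mm and grips with 3 to 60 N. Pads are 15 mm wide; open, the fingers measure 128 mm over their backs; the gripper's body (75 mm by 188 mm) begins 65 mm behind the grasp point.
Start: joints at [-1.26, 0.13, 1.488, -0, 1.523, -0.085], TCP at [0.231, -0.554, 0.23] pointing down, gripper open.
Joint ranges: [-2.96, 2.96], [-0.89, 2.26], [0.02, 2.5], [-1.34, 4.48], [0, 2.73], [-2.66, 2.66]. Speed limits (rad/s): [2.39, 2.39, 2.79, 3.14, 3.14, 3.14].

### API

Orientations are given as a rotation vector (axis times angle).
In Python, from plant import readout, optics, robot gives the robot as it stands.
- The arm moves only by the shell command python3 -m creep 'ROWS' [FORCE]. ROWS is JSON, a list that holds one entry, the list of rows, each a list of 7 numbers: the closure, from 0 (fully open) to 1 (shut), then the shift along the tool's x, y, z in cm, then the turn, a rotation vector about the tool's x, y, z in degrees. In form: [[[grip, x, y, z, wx, wy, wz], ...]]. A call has exactly 8 rows; each row shifts and turns the pose as measured when the row begins, along the tool's axes as they then stand; what a row does not reach is not made up. A row lasts 1/10 s, in which the tool goes at most 50 mm and 8.59 degrees, less where a joint would pass 70% of its speed; a pose out of reach is approached as far as the arm can. A call is refused whole if a number of a shift passes 5 or a number of a turn 8.59, either way. A call with a gripper value outside its range is refused whole. The fingers move at their own pace and stop on an object; FORCE is the grip in N (left out, the last holds). Time passes only in rows, so rows that do not move let the fingers close, or fill a call up. It gives the time, the measured TCP pose, the force and the opening at its end, in the units of the state.
- readout.read_state(): the state, without advancing time (a new reading comes with each control period).
- optics.read_camera(name): name is "scene" or "side" or "wrist"; returns a dict with "frame" (384x512x3 uint8, red, green, blue), "depth" (384x512 float32, m along the optical axis (not along the pixel's ray), 0 where there is no reading), "intrinsics" (3x3 intrinsics, pixels), "R" (3x3) and "t" (3): a world point X has camera coordinates R X + t. Camera axes: x right, y down, z forward; pixel columns grow to the right and rows downward; lengths in m; the calibration is good to about 2 mm. A picture is of the moment at which its call begins.
- robot.close_job(): hands the job in, once; it reports no verdict.
The state is a dict: "t": time; "q": joint angles; "dq": joint speeds; "joint_torque": joint torques, N m; "tool_pos": TCP position; "orientation": TCP orientation; "force": force on the tool from outside, world axes, zero at the start; "wrist_torque": the same for the moment, N m; "opening": finger opening in m.
Only numpy, scipy, OpenCV 4.12 (cv2) and the standard library are available. Lean on these libraries where they do the work, as an engineer would, in place of code of your own. Each camera call takes 0.05 s, during which the arm holds its last target. There are 200 camera calls.

## Working session

There is one attempt and no reset: what is moved stays moved. The work goes in short steps, Python scripts to look and compute and a shell command to move; the robot and the scene stay as the last step left them, time stands still between calls to the robot, and variables do not carry over. Pictures are saved under pics/ and viewed, about 8 in all and at most 12, crops included, and the job is handed in when it is done.

```bash
ls; mkdir -p pics
cat > h.py <<'E'
import numpy as np, cv2
from scipy.spatial.transform import Rotation as Ro
from plant import readout, optics, robot
def snap(name,fn):
    c=optics.read_camera(name); np.savez(''+fn+'.npz',**c)
    cv2.imwrite('pics/'+fn+'.png',c['frame'][:,:,::-1]); return c
def load(fn): return np.load(''+fn+'.npz')
def px(c,u,v,z=None):
    K,R,t=c['intrinsics'],c['R'],c['t']; r=R.T@np.linalg.solve(K,[u,v,1.]); o=-R.T@t
    if z is None: return o+r*c['depth'][int(v),int(u)]
    return o+r*(z-o[2])/r[2]
def proj(c,X):
    p=c['intrinsics']@(c['R']@np.array(X)+c['t']); return p[:2]/p[2]
def st():
    s=readout.read_state(); print(s['t'],'tcp',np.round(s['tool_pos'],4),'rv',np.round(s['orientation'],3),'F',np.round(s['force'],1),'M',np.round(s['wrist_torque'],2),'op',round(float(s['opening']),4),'q',np.round(s['q'],2)); return s
def go(target,yaw=None):
    """shift in tool axes (cm) to world target TCP; jaws-axis yaw (deg) error"""
    s=st(); M=Ro.from_rotvec(s['orientation']).as_matrix(); print('tool x,y,z in world\n',np.round(M.T,3))
    print('shift cm',np.round(100*M.T@(np.array(target)-s['tool_pos']),2))
E
python3 - <<'E'
from h import *
s=st(); print(Ro.from_rotvec(s['orientation']).as_matrix().round(3))
a=snap('scene','s0');b=snap('side','d0')
cv2.imwrite('pics/both.png',cv2.resize(np.hstack([a['frame'],b['frame']])[:,:,::-1],(800,300)))
E
```

```text
pics
0.0 tcp [ 0.2312 -0.5531  0.2286] rv [-1.37   0.914 -0.912] F [0.3 0.5 0.9] M [-0.02 -0.03 -0.06] op 0.0933 q [-1.26  0.13  1.49 -0.    1.52 -0.09]
[[ 0.386 -0.001  0.923]
 [-0.923  0.002  0.386]
 [-0.002 -1.     0.   ]]
```

View pics/s0.png

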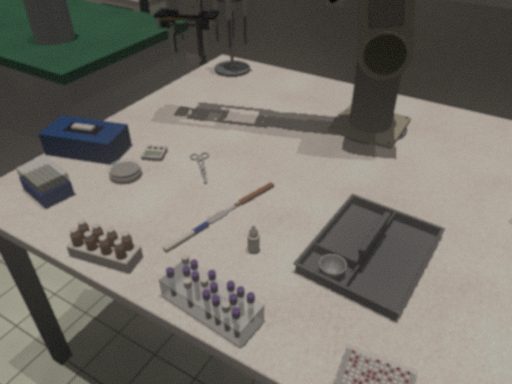

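Run:
```python
from h import *
a=load('s0')['frame'][:,:,::-1]
cv2.imwrite('pics/crop.png',cv2.resize(a[130:330,90:460],None,fx=2.16,fy=2.16,interpolation=cv2.INTER_CUBIC))
c=load('s0')
print('cam',(-c['R'].T@c['t']).round(3))
```

```text
cam [1.342 0.371 0.75 ]
```

View pics/crop.png

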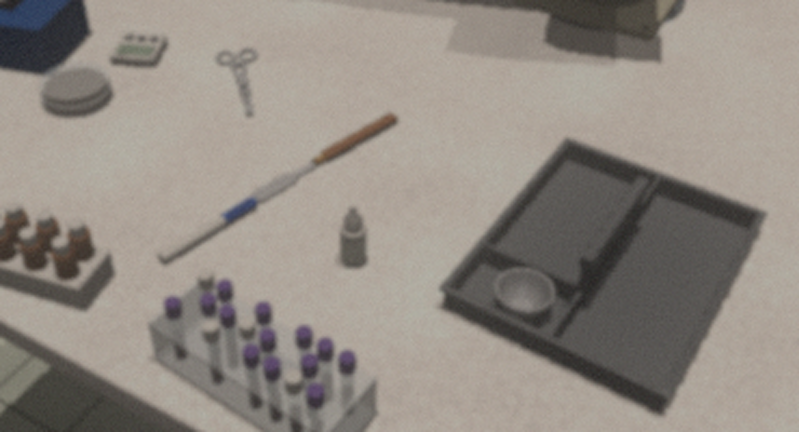

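View pics/d0.png

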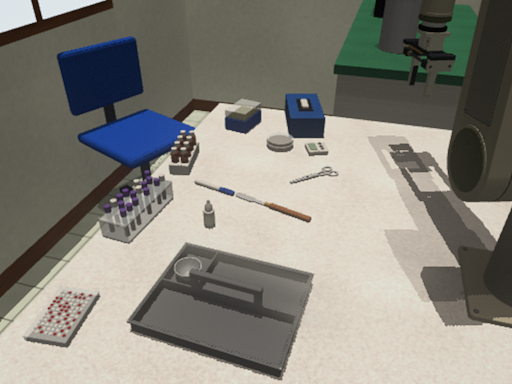

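Run:
```python
from h import *
c=load('s0'); d=load('d0')
f=lambda x,y,z:px(c,90+x/2.16,130+y/2.16,z).round(3)
g=lambda x,y,z:px(d,x,y,z).round(3)
print('spat butt',f(394,118,.006),g(309,217,.006)); print('joint',f(317,161,.006),g(267,204,.006)); print('blade tip',f(258,197,.002),g(236,193,.002))
print('marker',f(255,203,.01),f(162,259,.01),g(235,193,.01),g(196,183,.01))
print('clamp tip',f(250,114,.004),g(292,181,.004)); print('rings',f(222,55,.004),f(252,52,.004),g(334,170,.004),g(336,177,.004))
print('dropper',f(353,262,0),g(210,226,0))
print('tray rim corners',[f(*p,.03) for p in[(569,139),(766,212),(664,400),(443,292)]],[g(*p,.03) for p in [(313,268),(276,357),(131,319),(186,245)]])
print('handle ends',g(263,289,.076),g(190,272,.076))
print('timer',f(138,50,.01))
```

```text
spat butt [ 0.463 -0.111  0.006] [ 0.465 -0.123  0.006]
joint [ 0.587 -0.148  0.006] [ 0.583 -0.149  0.006]
blade tip [ 0.673 -0.173  0.002] [ 0.682 -0.181  0.002]
marker [ 0.691 -0.164  0.01 ] [ 0.815 -0.196  0.01 ] [ 0.68  -0.169  0.01 ] [ 0.803 -0.186  0.01 ]
clamp tip [ 0.549 -0.276  0.004] [ 0.544 -0.285  0.004]
rings [ 0.456 -0.393  0.004] [ 0.428 -0.361  0.004] [ 0.434 -0.383  0.004] [ 0.423 -0.344  0.004]
dropper [ 0.705 -0.025  0.   ] [ 0.699 -0.023  0.   ]
tray rim corners [array([0.42 , 0.106, 0.03 ]), array([0.431, 0.339, 0.03 ]), array([0.735, 0.32 , 0.03 ]), array([0.72, 0.09, 0.03])] [array([0.421, 0.085, 0.03 ]), array([0.445, 0.318, 0.03 ]), array([0.724, 0.315, 0.03 ]), array([0.71 , 0.092, 0.03 ])]
handle ends [0.497 0.216 0.076] [0.645 0.213 0.076]
timer [ 0.514 -0.495  0.01 ]
```

```bash
python3 -m creep '[[[0,-1.56,1.2,4.64,0,0,0],[0,-1.56,1.2,4.64,0,0,0],[0,-1.56,1.2,4.64,0,0,0],[0,-1.56,1.2,4.64,0,0,0],[0,-1.56,1.2,4.64,0,0,0],[0,-1.56,1.2,4.64,0,0,0],[0,-1.56,1.2,4.64,0,0,0],[0,0,0,0,0,-8.2,0]]]'
python3 -m creep '[[[0.3,0,0,0,0,-8.2,0],[0.3,0,0,0,0,0,0],[0.3,0,0,0,0,0,0],[0.3,0,0,0,0,0,0],[0.3,0,0,0,0,0,0],[0.3,0,0,0,0,0,0],[0.3,0,0,0,0,0,0],[0.3,0,0,0,0,0,0]]]'
python3 - <<'E'
from h import *
go((0.489,-0.327,0.12)); c=snap('wrist','w1')
for X in [(0.489,-0.327,.004),(.547,-.28,.004)]: print(proj(c,X))
E
```

```text
t: 0.9
tool_pos: [0.4872, -0.3258, 0.1403]
orientation: [-1.413, 0.815, -0.806]
force: [-0.5, -0.7, -0.7]
opening: 0.0933
t: 1.7
tool_pos: [0.4866, -0.3243, 0.1381]
orientation: [-1.452, 0.71, -0.695]
force: [0.1, -0.9, -0.4]
opening: 0.0655
1.7 tcp [ 0.4866 -0.3243  0.1381] rv [-1.452  0.71  -0.695] F [ 0.1 -0.9 -0.4] M [-0.02 -0.06  0.02] op 0.0655 q [-0.68  0.16  1.63 -0.    1.37  0.23]
tool x,y,z in world
 [[ 0.621 -0.784 -0.009]
 [-0.007  0.006 -1.   ]
 [ 0.784  0.621 -0.002]]
shift cm [0.38 1.81 0.03]
[256.98699691 189.9282708 ]
[256.35595182 112.9920128 ]
```

View pics/w1.png

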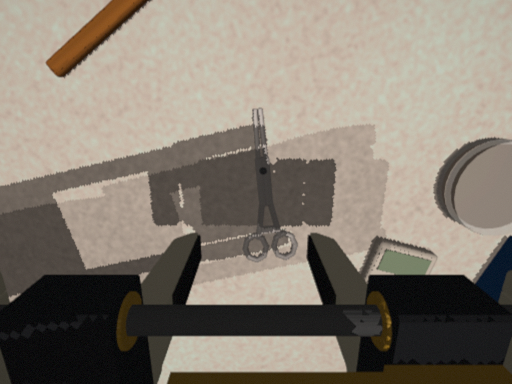

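Run:
```python
from h import *
c=load('w1'); t=px(c,258,108,.004); r=px(c,271,261,.004); j=px(c,263,171,.004); b=px(c,57,71,.0055)
d=t-r; L=np.hypot(*d[:2]); d/=L; m=t-.074*d
print('L',L,'yaw',np.degrees(np.arctan2(d[1],d[0])),'mid',m,'joint',j,'rings',r, 'spat butt',b)
m[2]=.013; go(m)
```

```text
L 0.16014163952447932 yaw 43.689078598328166 mid [ 0.49792991 -0.32953089  0.004     ] joint [ 0.50790529 -0.31952181  0.004     ] rings [ 0.43564099 -0.38903276  0.004     ] spat butt [ 0.46438063 -0.1172733   0.0055    ]
1.75 tcp [ 0.4866 -0.3243  0.1381] rv [-1.452  0.71  -0.695] F [-0.2  0.4 -0.2] M [-0.03 -0.04  0.02] op 0.0649 q [-0.68  0.16  1.63 -0.    1.37  0.22]
tool x,y,z in world
 [[ 0.621 -0.784 -0.009]
 [-0.007  0.006 -1.   ]
 [ 0.784  0.621 -0.002]]
shift cm [ 1.23 12.5   0.59]
```

```bash
python3 -m creep '[[[0.5,1.2,0,0.6,0,0,0],[0.5,0,0,0,0,-5.3,0],[0.5,0,2,0,0,0,0],[0.5,0,2,0,0,0,0],[0.5,0,2,0,0,0,0],[0.5,0,2,0,0,0,0],[0.5,0,1,0,0,0,0],[0.5,0,0,0,0,0,0]]]' 10
python3 - <<'E'
from h import *
go((.498,-.3295,.013))
E
```

```text
t: 2.55
tool_pos: [0.5, -0.3313, 0.0473]
orientation: [-1.476, 0.634, -0.626]
force: [-0.1, 0.0, 0.6]
opening: 0.0464
2.55 tcp [ 0.5    -0.3313  0.0473] rv [-1.476  0.634 -0.626] F [-0.1  0.   0.6] M [-0.04 -0.01  0.02] op 0.0464 q [-0.67  0.29  1.65 -0.    1.2   0.14]
tool x,y,z in world
 [[ 0.692 -0.722 -0.005]
 [-0.004  0.003 -1.   ]
 [ 0.722  0.692 -0.001]]
shift cm [-0.25  3.43 -0.01]
```

```bash
python3 -m creep '[[[0.6,-0.25,1,0,0,0,0],[0.6,0,1,0,0,0,0],[0.6,0,0.8,0,0,0,0],[0.6,0,0.4,0,0,0,0],[0.6,0,0.1,0,0,0,0],[0.6,0,0,0,0,0,0],[0.6,0,0,0,0,0,0],[0.6,0,0,0,0,0,0]]]' 10
python3 - <<'E'
from h import *
go((.498,-.3295,.013))
E
```

```text
t: 3.35
tool_pos: [0.5, -0.3309, 0.0152]
orientation: [-1.478, 0.63, -0.63]
force: [0.0, 0.1, -0.4]
opening: 0.0374
3.35 tcp [ 0.5    -0.3309  0.0152] rv [-1.478  0.63  -0.63 ] F [ 0.   0.1 -0.4] M [-0.02  0.03  0.04] op 0.0374 q [-0.67  0.33  1.67 -0.    1.14  0.14]
tool x,y,z in world
 [[ 0.692 -0.722  0.   ]
 [ 0.    -0.    -1.   ]
 [ 0.722  0.692 -0.   ]]
shift cm [-0.24  0.22 -0.05]
```

```bash
python3 -m creep '[[[0.6,-0.3,0.25,0,0,0,0],[0.6,0,0,0,0,0,0],[0.8,0,0,0,0,0,0],[1,0,0,0,0,0,0],[1,0,0,0,0,0,0],[1,0,0,0,0,0,0],[1,0,0,0,0,0,0],[1,0,0,0,0,0,0]]]' 12
python3 - <<'E'
from h import *
go((.498,-.3295,.013))
E
```

```text
t: 4.15
tool_pos: [0.4981, -0.3289, 0.0133]
orientation: [-1.478, 0.629, -0.631]
force: [-0.2, -0.3, -0.3]
opening: 0.0132
4.15 tcp [ 0.4981 -0.3289  0.0133] rv [-1.478  0.629 -0.631] F [-0.2 -0.3 -0.3] M [-0.08 -0.02  0.02] op 0.0132 q [-0.67  0.32  1.68 -0.    1.14  0.14]
tool x,y,z in world
 [[ 0.692 -0.722  0.002]
 [ 0.001 -0.001 -1.   ]
 [ 0.722  0.692  0.   ]]
shift cm [ 0.04  0.03 -0.05]
```

```bash
python3 -m creep '[[[1,0,-0.7,0,0,0,0],[1,0,-1.5,0,0,0,0],[1,0,-2.5,0,0,0,0],[1,0,-3,0,0,0,0],[1,0,-3,0,0,0,0],[1,0,-3,0,0,0,0],[1,0,-2,0,0,0,0],[1,0,0,0,0,0,0]]]' 12
python3 - <<'E'
from h import *
d=load('d0');c=load('s0')
go((.545,.151,.18)); c=snap('wrist','w2')
E
```

```text
t: 4.95
tool_pos: [0.4979, -0.3286, 0.1839]
orientation: [-1.479, 0.627, -0.634]
force: [-0.1, -0.2, -0.1]
opening: 0.0138
4.95 tcp [ 0.4979 -0.3286  0.1839] rv [-1.479  0.627 -0.634] F [-0.1 -0.2 -0.1] M [-0.05 -0.1   0.07] op 0.0138 q [-0.67  0.14  1.56 -0.    1.44  0.14]
tool x,y,z in world
 [[ 0.692 -0.722  0.004]
 [ 0.003 -0.003 -1.   ]
 [ 0.722  0.692  0.001]]
shift cm [-31.36   0.27  36.6 ]
```

View pics/w2.png

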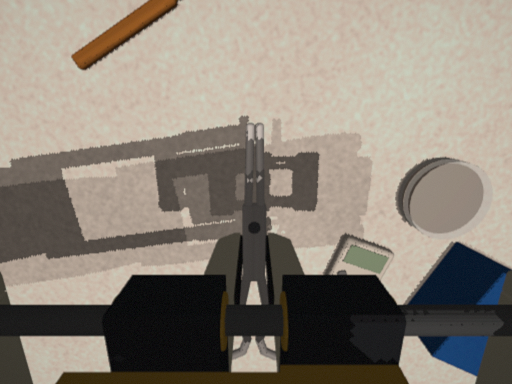

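```bash
python3 -m creep '[[[1,-1.5,0,1.8,0,0,0],[1,-3.1,0,3.65,0,0,0],[1,-3.1,0,3.65,0,0,0],[1,-3.1,0,3.65,0,0,0],[1,-3.1,0,3.65,0,0,0],[1,-3.1,0,3.65,0,0,0],[1,-3.1,0,3.65,0,0,0],[1,-3.1,0,3.65,0,0,0]]]'
python3 -m creep '[[[1,-3.1,0,3.65,0,0,0],[1,-3.1,0,3.65,0,0,0],[1,0,0,0,0,7.6,0],[1,0,0,0,0,7.6,0],[1,0,0,0,0,7.6,0],[1,0,0,0,0,7.6,0],[1,0,0,0,0,7.6,0],[1,0,0,0,0,7.6,0]]]'
python3 -m creep '[[[1,0,0,0,0,0,0],[1,0,0,0,0,0,0],[1,0,0,0,0,0,0],[1,0,0,0,0,0,0],[1,0,0,0,0,0,0],[1,0,0,0,0,0,0],[1,0,0,0,0,0,0],[1,0,0,0,0,0,0]]]'
python3 - <<'E'
from h import *
go((.545,.151,.18)); c=snap('wrist','w3')
E
```

```text
t: 5.8
tool_pos: [0.5293, 0.0358, 0.1708]
orientation: [-1.479, 0.647, -0.632]
force: [0.5, -0.7, 0.5]
opening: 0.0137
t: 6.6
tool_pos: [0.5306, 0.1433, 0.1565]
orientation: [-1.204, 1.274, -1.24]
force: [-0.4, -0.5, -1.7]
opening: 0.0137
t: 7.4
tool_pos: [0.5281, 0.1427, 0.1525]
orientation: [-1.214, 1.271, -1.231]
force: [-0.1, -0.0, -0.6]
opening: 0.0135
7.4 tcp [0.5281 0.1427 0.1525] rv [-1.214  1.271 -1.231] F [-0.1 -0.  -0.6] M [ 0.08 -0.04 -0.03] op 0.0135 q [0.17 0.07 1.69 0.   1.41 1.79]
tool x,y,z in world
 [[-0.05  -0.999  0.004]
 [-0.036 -0.003 -0.999]
 [ 0.998 -0.05  -0.036]]
shift cm [-0.9  -2.81  1.54]
```

View pics/w3.png

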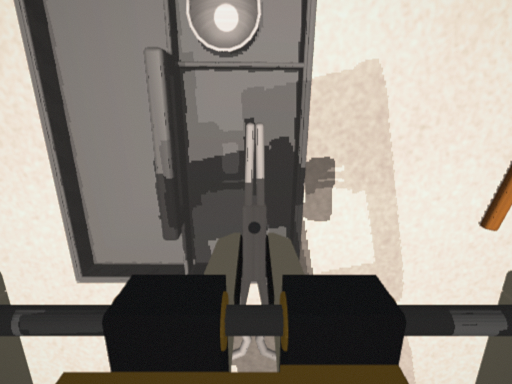

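Run:
```python
from h import *
c=load('w3')
K,R,t=c['intrinsics'],c['R'],c['t']; D=c['depth']
v,u=np.mgrid[0:384,0:512]; P=np.stack([u,v,np.ones_like(u)],-1)@np.linalg.inv(K).T*D[...,None]; W=(P-t)@R
def rect(m):
    p=W[m][:,:2].astype(np.float32)*1000; return len(p),cv2.minAreaRect(p)
reg=(D>0)&(v<290)
h=reg&(u>130)&(u<200)&(abs(W[...,2]-.074)<.008); print('handle',rect(h), np.median(W[h][:,2]))
vals,cnt=np.unique((W[reg&(u<320)][:,2]*1000).round(-0)//2*2,return_counts=True); print(dict(zip(vals,cnt)))
print('right rim pts',[px(c,*p,.03).round(3) for p in[(317,0),(310,100),(302,230)]],'cross',px(c,182,65,.03),px(c,304,65,.03))
print('midwall right edge',px(c,184,75,.03),px(c,188,268,.03),'back rim outer',px(c,80,280,.03),px(c,186,273,.03))
print('bar',[px(c,*p,.076).round(4) for p in[(146,49),(164,48),(163,239),(181,237)]])
print('bowl',px(c,224,12,.03))
```

```text
handle (3951, ((576.0216674804688, 209.83888244628906), (14.85451602935791, 148.4812774658203), 86.5893325805664)) 0.07619340362694904
{np.float64(-2.0): np.int64(820), np.float64(0.0): np.int64(14028), np.float64(2.0): np.int64(4421), np.float64(4.0): np.int64(37068), np.float64(6.0): np.int64(6030), np.float64(8.0): np.int64(1185), np.float64(10.0): np.int64(1031), np.float64(12.0): np.int64(922), np.float64(14.0): np.int64(864), np.float64(16.0): np.int64(888), np.float64(18.0): np.int64(897), np.float64(20.0): np.int64(911), np.float64(22.0): np.int64(889), np.float64(24.0): np.int64(818), np.float64(26.0): np.int64(762), np.float64(28.0): np.int64(1454), np.float64(30.0): np.int64(5681), np.float64(32.0): np.int64(701), np.float64(34.0): np.int64(459), np.float64(36.0): np.int64(74), np.float64(38.0): np.int64(22), np.float64(40.0): np.int64(22), np.float64(42.0): np.int64(24), np.float64(44.0): np.int64(21), np.float64(46.0): np.int64(20), np.float64(48.0): np.int64(28), np.float64(50.0): np.int64(15), np.float64(52.0): np.int64(5), np.float64(62.0): np.int64(11), np.float64(64
[... 1423 characters left out ...]
np.float64(230.0): np.int64(417), np.float64(232.0): np.int64(537), np.float64(234.0): np.int64(566), np.float64(236.0): np.int64(479), np.float64(238.0): np.int64(33)}
right rim pts [array([0.684, 0.083, 0.03 ]), array([0.609, 0.088, 0.03 ]), array([0.483, 0.094, 0.03 ])] cross [0.64225896 0.19593872 0.03      ] [0.63712918 0.09309938 0.03      ]
midwall right edge [0.63439556 0.19524897 0.03      ] [0.44510084 0.21516073 0.03      ] back rim outer [0.43636076 0.33302826 0.03      ] [0.43906686 0.2180514  0.03      ]
bar [array([0.6495, 0.2097, 0.076 ]), array([0.6495, 0.1972, 0.076 ]), array([0.5035, 0.22  , 0.076 ]), array([0.5046, 0.2044, 0.076 ])]
bowl [0.67932922 0.15733929 0.03      ]
```

```bash
python3 -m creep '[[[1,0,0,0,2.1,0.6,0],[1,-1.2,0,1.1,0,0,0],[1,0,1.5,0,0,0,0],[1,0,2,0,0,0,0],[1,0,2,0,0,0,0],[1,0,2,0,0,0,0],[1,0,1,0,0,0,0],[1,0,0,0,0,0,0]]]'
python3 -m creep '[[[1,0,0,0,0,0,0],[1,0,0,0,0,0,0],[1,0,0,0,0,0,0],[1,0,0,0,0,0,0],[1,0,0,0,0,0,0],[1,0,0,0,0,0,0],[1,0,0,0,0,0,0],[1,0,0,0,0,0,0]]]'
python3 - <<'E'
from h import *
go((.540,.154,.0175))
E
```

```text
t: 8.25
tool_pos: [0.5379, 0.1522, 0.0604]
orientation: [-1.185, 1.25, -1.257]
force: [0.0, 0.7, -0.0]
opening: 0.0138
t: 9.05
tool_pos: [0.5405, 0.1524, 0.0644]
orientation: [-1.18, 1.247, -1.259]
force: [0.5, -0.4, -0.3]
opening: 0.0136
9.05 tcp [0.5405 0.1524 0.0644] rv [-1.18   1.247 -1.259] F [ 0.5 -0.4 -0.3] M [ 0.04  0.01 -0.05] op 0.0136 q [ 0.19  0.17  1.76 -0.01  1.21  1.82]
tool x,y,z in world
 [[-0.059 -0.998  0.005]
 [ 0.005 -0.005 -1.   ]
 [ 0.998 -0.059  0.005]]
shift cm [-0.18  4.69 -0.08]
```

```bash
python3 -m creep '[[[1,-0.2,1,0,0,0,0],[1,0,1,0,0,0,0],[1,0,1,0,0,0,0],[1,0,0.7,0,0,0,0],[1,0,0.4,0,0,0,0],[1,0,0.2,0,0,0,0],[1,0,0,0,0,0,0],[1,0,0,0,0,0,0]]]'
python3 - <<'E'
from h import *
go((.540,.154,.0175))
E
```

```text
t: 9.85
tool_pos: [0.5403, 0.1543, 0.0168]
orientation: [-1.182, 1.248, -1.258]
force: [0.3, 0.3, -0.5]
opening: 0.0136
9.85 tcp [0.5403 0.1543 0.0168] rv [-1.182  1.248 -1.258] F [ 0.3  0.3 -0.5] M [ 0.05  0.04 -0.  ] op 0.0136 q [ 0.19  0.23  1.78 -0.01  1.12  1.82]
tool x,y,z in world
 [[-0.059 -0.998  0.005]
 [ 0.003 -0.005 -1.   ]
 [ 0.998 -0.059  0.004]]
shift cm [ 0.03 -0.07 -0.03]
```

```bash
python3 -m creep '[[[0.84,0,0,0,0,0,0],[0.8,0,0,0,0,0,0],[0.75,0,0,0,0,0,0],[0.7,0,0,0,0,0,0],[0.66,0,0,0,0,0,0],[0.66,0,0,0,0,0,0],[0.66,0,0,0,0,0,0],[0.66,0,0,0,0,0,0]]]'
python3 -m creep '[[[0.66,0,-0.5,0,0,0,0],[0.66,0,-1,0,0,0,0],[0.66,0,-2,0,0,0,0],[0.66,0,-3,0,0,0,0],[0.66,0,-3,0,0,0,0],[0.66,0,-3,0,0,0,0],[0.66,0,-2.5,0,0,0,0],[0.66,0,0,0,0,0,0]]]'
python3 - <<'E'
from h import *
go((.551,-.141,.15)); c=snap('wrist','w4')
E
```

```text
t: 10.65
tool_pos: [0.5407, 0.1543, 0.0172]
orientation: [-1.181, 1.247, -1.258]
force: [0.2, 0.2, -0.7]
opening: 0.0318
t: 11.45
tool_pos: [0.5396, 0.155, 0.1776]
orientation: [-1.18, 1.246, -1.259]
force: [0.3, 0.2, 0.4]
opening: 0.0318
11.45 tcp [0.5396 0.155  0.1776] rv [-1.18   1.246 -1.259] F [0.3 0.2 0.4] M [ 0.08 -0.01 -0.  ] op 0.0318 q [ 0.19  0.05  1.67 -0.01  1.42  1.82]
tool x,y,z in world
 [[-0.059 -0.998  0.005]
 [ 0.005 -0.005 -1.   ]
 [ 0.998 -0.059  0.006]]
shift cm [29.47  2.91  2.87]
```

View pics/w4.png

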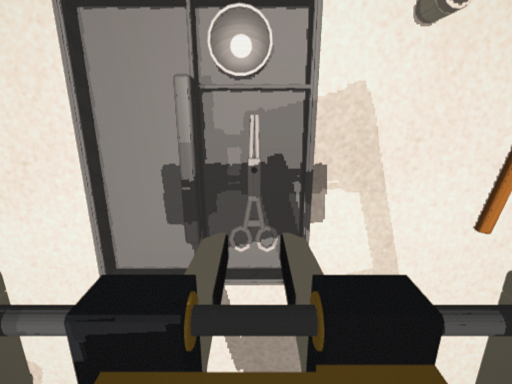

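```bash
python3 -m creep '[[[0.6,2.2,0,0.2,0,0,0],[0.5,4.5,0,0.4,0,0,0],[0.5,4.5,0,0.4,0,0,0],[0.5,4.5,0,0.4,0,0,0],[0.5,4.5,0,0.4,0,0,0],[0.5,4.5,0,0.4,0,0,0],[0.5,4.5,0,0.4,0,0,0],[0.5,0,0.5,0,0,6.2,0]]]'
python3 -m creep '[[[0.5,0,0,0,0,6.2,0],[0.5,0,0,0,0,0,0],[0.5,0,0,0,0,0,0],[0.5,0,0,0,0,0,0],[0.5,0,0,0,0,0,0],[0.5,0,0,0,0,0,0],[0.5,0,0,0,0,0,0],[0.5,0,0,0,0,0,0]]]'
python3 - <<'E'
from h import *
go((.551,-.141,.15)); c=snap('wrist','w5')
E
```

```text
t: 12.3
tool_pos: [0.5426, -0.1465, 0.1626]
orientation: [-1.137, 1.331, -1.326]
force: [-1.1, 0.4, -0.4]
opening: 0.0464
t: 13.1
tool_pos: [0.539, -0.1459, 0.1563]
orientation: [-1.084, 1.415, -1.397]
force: [0.5, 0.2, -0.2]
opening: 0.0466
13.1 tcp [ 0.539  -0.1459  0.1563] rv [-1.084  1.415 -1.397] F [ 0.5  0.2 -0.2] M [ 0.03 -0.03 -0.03] op 0.0466 q [-0.35  0.08  1.68 -0.01  1.4   1.49]
tool x,y,z in world
 [[-0.264 -0.964  0.004]
 [-0.016  0.    -1.   ]
 [ 0.964 -0.264 -0.016]]
shift cm [-0.79  0.61  1.04]
```

View pics/w5.png

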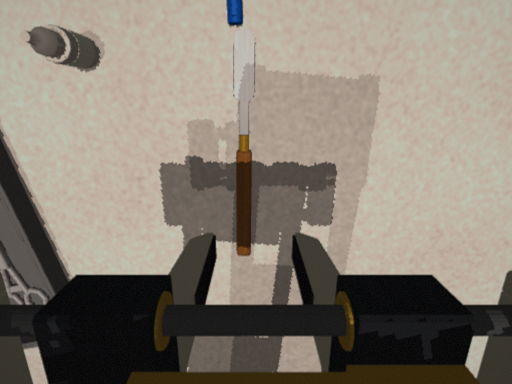

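Run:
```python
from h import *
c=load('w5'); t=px(c,244.5,27,.0025); b=px(c,243.5,254,.011); e=px(c,244,151,.011)
d=t-b; L=np.hypot(*d[:2]); d/=L; m=b+.09*d
print(t,b,e,'L',L,np.hypot(*(e-b)[:2]),'yaw',np.degrees(np.arctan2(d[1],d[0])),'mid',m,'cap',px(c,235,22,.012))
m[2]=.013; go(m)
```

```text
[ 0.68473522 -0.17868231  0.0025    ] [ 0.46547073 -0.11526688  0.011     ] [ 0.57696106 -0.14768148  0.011     ] L 0.22825082230237356 0.11610685511465532 yaw -16.130869009440953 mid [ 0.55192739 -0.14027178  0.00764842] cap [ 0.68878992 -0.17138582  0.012     ]
13.15 tcp [ 0.539  -0.1459  0.1563] rv [-1.084  1.416 -1.397] F [ 0.5 -0.8 -0.4] M [0.01 0.   0.01] op 0.0467 q [-0.35  0.08  1.68 -0.01  1.4   1.49]
tool x,y,z in world
 [[-0.264 -0.964  0.004]
 [-0.016  0.001 -1.   ]
 [ 0.964 -0.264 -0.016]]
shift cm [-0.94 14.31  1.33]
```

```bash
python3 -m creep '[[[0.5,0,0,0,0.9,0.8,0],[0.5,-0.9,0,1.2,0,0,0],[0.5,0,2,0,0,0,0],[0.5,0,3,0,0,0,0],[0.5,0,3,0,0,0,0],[0.5,0,1.5,0,0,0,0],[0.5,0,0,0,0,0,0],[0.5,0,0,0,0,0,0]]]'
python3 - <<'E'
from h import *
go((.5525,-.1405,.014))
E
```

```text
t: 13.95
tool_pos: [0.5559, -0.1415, 0.0614]
orientation: [-1.056, 1.406, -1.426]
force: [-0.0, -0.5, 1.1]
opening: 0.046
13.95 tcp [ 0.5559 -0.1415  0.0614] rv [-1.056  1.406 -1.426] F [-0.  -0.5  1.1] M [ 0.02  0.   -0.06] op 0.046 q [-0.34  0.19  1.74 -0.    1.2   1.52]
tool x,y,z in world
 [[-0.282 -0.959  0.004]
 [ 0.01  -0.007 -1.   ]
 [ 0.959 -0.282  0.011]]
shift cm [-0.02  4.73 -0.41]
```

```bash
python3 -m creep '[[[0.5,0,1,-0.4,-0.6,0,0],[0.5,0,1,0,0,0,0],[0.5,0,1,0,0,0,0],[0.5,0,1,0,0,0,0],[0.5,0,0.5,0,0,0,0],[0.5,0,0.2,0,0,0,0],[0.5,0,0,0,0,0,0],[0.5,0,0,0,0,0,0]]]'
python3 - <<'E'
from h import *
go((.5525,-.1405,.014))
E
```

```text
t: 14.75
tool_pos: [0.5541, -0.1413, 0.0136]
orientation: [-1.06, 1.411, -1.423]
force: [-0.1, 0.0, 0.2]
opening: 0.0462
14.75 tcp [ 0.5541 -0.1413  0.0136] rv [-1.06   1.411 -1.423] F [-0.1  0.   0.2] M [0.07 0.01 0.04] op 0.0462 q [-0.34  0.26  1.76 -0.    1.12  1.52]
tool x,y,z in world
 [[-0.283 -0.959  0.004]
 [ 0.004 -0.006 -1.   ]
 [ 0.959 -0.283  0.005]]
shift cm [-0.03 -0.04 -0.18]
```

Good. Close and lift slowly.

```bash
python3 -m creep '[[[0.7,0,0,0,0,0,0],[0.8,0,0,0,0,0,0],[1,0,0,0,0,0,0],[1,0,0,0,0,0,0],[1,0,0,0,0,0,0],[1,0,0,0,0,0,0],[1,0,0,0,0,0,0],[1,0,0,0,0,0,0]]]' 20
python3 -m creep '[[[1,0,-0.5,0,0,0,0],[1,0,-1,0,0,0,0],[1,0,-2,0,0,0,0],[1,0,-3,0,0,0,0],[1,0,-3,0,0,0,0],[1,0,-3,0,0,0,0],[1,0,-3,0,0,0,0],[1,0,0,0,0,0,0]]]'
python3 - <<'E'
from h import *
# spatula centre is 25 ahead of mid -> mid at tray (-.025,.057)
a=np.radians(-3.5); x=np.array([np.cos(a),np.sin(a)]); y=np.array([-x[1],x[0]])
T=np.array([.576,.210])-.025*x+.057*y; print(T)
go((*T,.17))
E
```

```text
t: 15.55
tool_pos: [0.5551, -0.1416, 0.015]
orientation: [-1.059, 1.409, -1.425]
force: [0.4, -0.3, -0.1]
opening: 0.0159
t: 16.35
tool_pos: [0.5534, -0.1403, 0.1802]
orientation: [-1.059, 1.41, -1.425]
force: [0.9, -0.5, 0.1]
opening: 0.0157
[0.5545264 0.2684199]
16.35 tcp [ 0.5534 -0.1403  0.1802] rv [-1.059  1.41  -1.425] F [ 0.9 -0.5  0.1] M [ 0.05 -0.   -0.01] op 0.0157 q [-0.34  0.07  1.64 -0.    1.42  1.52]
tool x,y,z in world
 [[-0.283 -0.959  0.004]
 [ 0.006 -0.006 -1.   ]
 [ 0.959 -0.283  0.007]]
shift cm [-39.24   0.76 -11.46]
```

```bash
python3 -m creep '[[[1,-2,0,-0.6,0,0,0],[1,-4.4,0,-1.3,0,0,0],[1,-4.4,0,-1.3,0,0,0],[1,-4.4,0,-1.3,0,0,0],[1,-4.4,0,-1.3,0,0,0],[1,-4.4,0,-1.3,0,0,0],[1,-4.4,0,-1.3,0,0,0],[1,-4.4,0,-1.3,0,0,0]]]'
python3 -m creep '[[[1,-4.4,0,-1.3,0,0,0],[1,-2,0,-0.6,0,0,0],[1,0,0,0,0,-6.5,0],[1,0,0,0,0,-6.5,0],[1,0,0,0,0,0,0],[1,0,0,0,0,0,0],[1,0,0,0,0,0,0],[1,0,0,0,0,0,0]]]'
python3 - <<'E'
from h import *
go((.5545,.2685,.12)); c=snap('wrist','w6')
E
```

```text
t: 17.15
tool_pos: [0.5542, 0.2068, 0.1808]
orientation: [-1.05, 1.411, -1.437]
force: [1.0, -0.2, -0.8]
opening: 0.0155
t: 17.95
tool_pos: [0.5506, 0.2835, 0.1785]
orientation: [-1.179, 1.245, -1.266]
force: [0.2, -1.0, -0.3]
opening: 0.0156
17.95 tcp [0.5506 0.2835 0.1785] rv [-1.179  1.245 -1.266] F [ 0.2 -1.  -0.3] M [0.01 0.   0.05] op 0.0156 q [ 0.4   0.21  1.5  -0.01  1.43  2.04]
tool x,y,z in world
 [[-0.063 -0.998  0.009]
 [ 0.008 -0.009 -1.   ]
 [ 0.998 -0.063  0.009]]
shift cm [1.42 5.86 0.43]
```

View pics/w6.png

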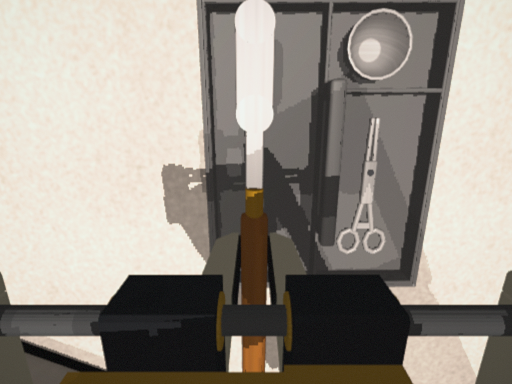

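```bash
python3 - <<'E'
from h import *
c=load('w6'); print([px(c,*p,.076).round(4) for p in[(327,82),(345,80),(319,245),(336,246)]], 'left rim',px(c,205,50,.03),px(c,207,100,.03),'far rim', px(c,230,3,.03))
E
python3 -m creep '[[[1,0.7,0,0.2,-0.5,0,0],[1,0.7,1.5,0.2,0,0,0],[1,0,3,0,0,0,0],[1,0,3,0,0,0,0],[1,0,2,0,0,0,0],[1,0,1,0,0,0,0],[1,0,0,0,0,0,0],[1,0,0,0,0,0,0]]]'
python3 - <<'E'
from h import *
go((.5545,.2685,.019))
E
```

```text
[array([0.6487, 0.2156, 0.076 ]), array([0.6493, 0.201 , 0.076 ]), array([0.5036, 0.2222, 0.076 ]), array([0.5014, 0.206 , 0.076 ])] left rim [0.68638109 0.31769129 0.03      ] [0.64240682 0.32062014 0.03      ] far rim [0.72287992 0.29130277 0.03      ]
t: 18.8
tool_pos: [0.5549, 0.2622, 0.0667]
orientation: [-1.183, 1.256, -1.267]
force: [0.0, -0.1, -1.2]
opening: 0.0157
18.8 tcp [0.5549 0.2622 0.0667] rv [-1.183  1.256 -1.267] F [ 0.  -0.1 -1.2] M [ 0.09 -0.04  0.04] op 0.0157 q [ 0.36  0.3   1.6  -0.01  1.25  2.01]
tool x,y,z in world
 [[-0.07  -0.998  0.009]
 [-0.001 -0.009 -1.   ]
 [ 0.998 -0.07  -0.   ]]
shift cm [-0.67  4.77 -0.08]
```

```bash
python3 -m creep '[[[1,-0.6,0.5,0,0,-0.4,0],[1,0,1,0,0,0,0],[1,0,1,0,0,0,0],[1,0,1,0,0,0,0],[1,0,0.5,0,0,0,0],[1,0,0.3,0,0,0,0],[1,0,0.2,0,0,0,0],[1,0,0,0,0,0,0]]]'
python3 - <<'E'
from h import *
go((.5545,.2685,.019))
E
```

```text
t: 19.6
tool_pos: [0.5576, 0.2694, 0.021]
orientation: [-1.182, 1.248, -1.262]
force: [0.1, 0.5, 0.1]
opening: 0.0153
19.6 tcp [0.5576 0.2694 0.021 ] rv [-1.182  1.248 -1.262] F [0.1 0.5 0.1] M [ 0.07  0.01 -0.03] op 0.0153 q [ 0.37  0.37  1.61 -0.01  1.16  2.01]
tool x,y,z in world
 [[-0.062 -0.998  0.007]
 [ 0.004 -0.007 -1.   ]
 [ 0.998 -0.062  0.004]]
shift cm [ 0.1   0.2  -0.31]
```

```bash
python3 -m creep '[[[1,0,0.15,-0.2,0,0,0],[1,0,0.05,0,0,0,0],[0.82,0,0,0,0,0,0],[0.8,0,0,0,0,0,0],[0.76,0,0,0,0,0,0],[0.7,0,0,0,0,0,0],[0.65,0,0,0,0,0,0],[0.65,0,0,0,0,0,0]]]'
python3 -m creep '[[[0.65,0,0,0,0,0,0],[0.65,0,-0.5,0,0,0,0],[0.65,0,-1,0,0,0,0],[0.65,0,-2,0,0,0,0],[0.65,0,-3,0,0,0,0],[0.65,0,-3,0,0,0,0],[0.65,0,-3,0,0,0,0],[0.6,0,-3,0,0,0,0]]]'
python3 -m creep '[[[0.5,0,0,0,0,0,0],[0.5,0,0,0,0,0,0],[0.5,0,0,0,0,0,0],[0.5,0,0,0,0,0,0],[0.5,0,0,0,0,0,0],[0.5,0,0,0,0,0,0],[0.5,0,0,0,0,0,0],[0.5,0,0,0,0,0,0]]]'
python3 - <<'E'
from h import *
go((.576,.211,.15)); c=snap('wrist','w7')
E
```

```text
t: 20.4
tool_pos: [0.5569, 0.27, 0.0209]
orientation: [-1.179, 1.246, -1.262]
force: [0.8, -0.7, -0.6]
opening: 0.0323
t: 21.2
tool_pos: [0.5524, 0.2696, 0.1793]
orientation: [-1.188, 1.251, -1.261]
force: [0.5, -0.7, -0.4]
opening: 0.0355
t: 22.0
tool_pos: [0.5532, 0.27, 0.1828]
orientation: [-1.184, 1.249, -1.262]
force: [0.9, -0.2, 0.1]
opening: 0.0465
22.0 tcp [0.5532 0.27   0.1828] rv [-1.184  1.249 -1.262] F [ 0.9 -0.2  0.1] M [0.04 0.03 0.02] op 0.0465 q [ 0.38  0.2   1.5  -0.01  1.45  2.01]
tool x,y,z in world
 [[-0.062 -0.998  0.008]
 [ 0.002 -0.008 -1.   ]
 [ 0.998 -0.062  0.002]]
shift cm [5.72 3.33 2.63]
```

View pics/w7.png

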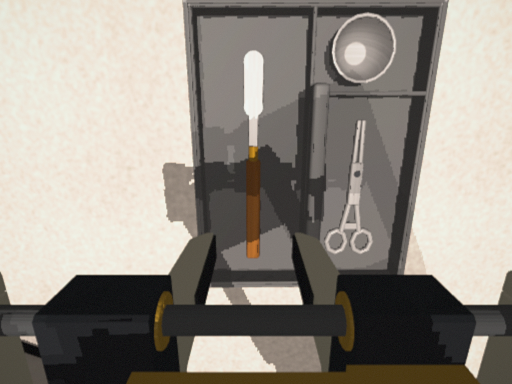

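```bash
python3 - <<'E'
from h import *
c=load('w7'); D=c['depth'];v,u=np.mgrid[0:384,0:512]; W=(np.stack([u,v,np.ones_like(u)],-1)@np.linalg.inv(c['intrinsics']).T*D[...,None]-c['t'])@c['R']
m=(D>0)&(v<225)&(u>295)&(u<345)&(abs(W[...,2]-.076)<.004); p=W[m][:,:2]; print(m.sum(),cv2.minAreaRect((p*1000).astype(np.float32)))
vv=np.linalg.svd(p-p.mean(0),full_matrices=False)[2][0]; print(p.mean(0),np.degrees(np.arctan(vv[1]/vv[0])),p.min(0),p.max(0))
m=(D>0)&(v>55)&(v<255)&(u>247)&(u<259); q=W[m]; print('spatula z by row',[(r,np.median(W[r,249:257,2]).round(4)) for r in(60,80,110,130,170,200,240)],'clamp',[(a,b,W[b,a,2].round(4)) for a,b in((357,174),(362,130),(336,229),(363,231))])
E
python3 -m creep '[[[0.5,1.5,0,0.8,0,0,0],[0.5,2.6,0,1.2,0,0,0],[0.5,1.6,0,0.8,0,0,0],[0.5,0,1,0,0,0,0],[0.5,0,2,0,0,0,0],[0.5,0,1,0,0,0,0],[0.5,0,0,0,0,0,0],[0.5,0,0,0,0,0,0]]]'
python3 - <<'E'
from h import *
go((.577,.211,.060))
E
```

```text
2256 ((587.25830078125, 209.46714782714844), (14.5943021774292, 125.28352355957031), 86.65929412841797)
[0.59184522 0.20984037] -3.3734444371705457 [0.5244641  0.19894426] [0.65009071 0.21983768]
spatula z by row [(60, np.float64(0.0099)), (80, np.float64(0.0097)), (110, np.float64(0.01)), (130, np.float64(0.009)), (170, np.float64(0.0158)), (200, np.float64(0.0155)), (240, np.float64(0.0157))] clamp [(357, 174, np.float64(0.013)), (362, 130, np.float64(0.011)), (336, 229, np.float64(0.0086)), (363, 231, np.float64(0.0104))]
t: 22.85
tool_pos: [0.5795, 0.2061, 0.1408]
orientation: [-1.184, 1.249, -1.262]
force: [-0.3, -0.1, 0.6]
opening: 0.0462
22.85 tcp [0.5795 0.2061 0.1408] rv [-1.184  1.249 -1.262] F [-0.3 -0.1  0.6] M [ 0.04  0.08 -0.02] op 0.0462 q [ 0.26  0.23  1.54 -0.01  1.37  1.9 ]
tool x,y,z in world
 [[-0.062 -0.998  0.009]
 [ 0.002 -0.009 -1.   ]
 [ 0.998 -0.062  0.003]]
shift cm [-0.54  8.08 -0.3 ]
```

```bash
python3 -m creep '[[[0.5,-0.5,0,-0.3,0.1,0,0.5],[0.5,0,1.5,0,0,0,0],[0.5,0,2,0,0,0,0],[0.5,0,2,0,0,0,0],[0.5,0,1,0,0,0,0],[0.5,0,0.5,0,0,0,0],[0.5,0,0,0,0,0,0],[0.5,0,0,0,0,0,0]]]'
python3 - <<'E'
from h import *
go((.577,.2105,.060))
E
```

```text
t: 23.65
tool_pos: [0.5782, 0.2146, 0.0696]
orientation: [-1.171, 1.247, -1.255]
force: [0.7, -0.1, -0.7]
opening: 0.0466
23.65 tcp [0.5782 0.2146 0.0696] rv [-1.171  1.247 -1.255] F [ 0.7 -0.1 -0.7] M [-0.02  0.   -0.01] op 0.0466 q [0.27 0.29 1.6  0.   1.23 1.9 ]
tool x,y,z in world
 [[-0.059 -0.998 -0.003]
 [ 0.01   0.003 -1.   ]
 [ 0.998 -0.059  0.01 ]]
shift cm [ 0.42  0.96 -0.11]
```

```bash
python3 -m creep '[[[0.5,0.4,0,0,-0.5,0,-0.2],[0.5,0,0.6,0,0,0,0],[0.5,0,0.3,0,0,0,0],[0.5,0,0,0,0,0,0],[0.5,0,0,0,0,0,0],[0.5,0,0,0,0,0,0],[0.5,0,0,0,0,0,0],[0.5,0,0,0,0,0,0]]]'
python3 - <<'E'
from h import *
go((.577,.2105,.060))
E
```

```text
t: 24.45
tool_pos: [0.5801, 0.2106, 0.0629]
orientation: [-1.176, 1.25, -1.254]
force: [-0.1, 0.8, 0.7]
opening: 0.0468
24.45 tcp [0.5801 0.2106 0.0629] rv [-1.176  1.25  -1.254] F [-0.1  0.8  0.7] M [-0.04  0.01  0.01] op 0.0468 q [ 0.27  0.31  1.6  -0.    1.23  1.9 ]
tool x,y,z in world
 [[-0.059 -0.998 -0.001]
 [ 0.005  0.001 -1.   ]
 [ 0.998 -0.059  0.005]]
shift cm [ 0.03  0.29 -0.31]
```

Fine-adjust, then close gradually at low force, then raise force.

```bash
python3 -m creep '[[[0.5,0,0.3,-0.3,-0.3,0,0],[0.6,0,0,0,0,0,0],[0.7,0,0,0,0,0,0],[0.78,0,0,0,0,0,0],[0.82,0,0,0,0,0,0],[1,0,0,0,0,0,0],[1,0,0,0,0,0,0],[1,0,0,0,0,0,0]]]' 8
python3 -m creep '[[[1,0,0,0,0,0,0],[1,0,0,0,0,0,0],[1,0,0,0,0,0,0],[1,0,0,0,0,0,0],[1,0,0,0,0,0,0],[1,0,0,0,0,0,0],[1,0,0,0,0,0,0],[1,0,0,0,0,0,0]]]' 45
python3 - <<'E'
from h import *
go((.577,.2105,.060))
E
```

```text
t: 25.25
tool_pos: [0.5768, 0.2109, 0.0596]
orientation: [-1.181, 1.254, -1.251]
force: [0.4, -0.2, -0.9]
opening: 0.0137
t: 26.05
tool_pos: [0.5768, 0.2109, 0.0597]
orientation: [-1.181, 1.254, -1.251]
force: [0.2, 0.7, -0.7]
opening: 0.0138
26.05 tcp [0.5768 0.2109 0.0597] rv [-1.181  1.254 -1.251] F [ 0.2  0.7 -0.7] M [ 0.02 -0.    0.03] op 0.0138 q [0.27 0.31 1.61 0.   1.23 1.9 ]
tool x,y,z in world
 [[-0.059 -0.998 -0.001]
 [-0.001  0.001 -1.   ]
 [ 0.998 -0.059 -0.001]]
shift cm [ 0.04 -0.03  0.02]
```

Level, centred. Lift gently, checking level on the way.

```bash
python3 -m creep '[[[1,0,-0.2,0,0,0,0],[1,0,-0.3,0,0,0,0],[1,0,-0.4,0,0,0,0],[1,0,-0.5,0,0,0,0],[1,0,-0.5,0,0,0,0],[1,0,-0.4,0,0,0,0],[1,0,-0.2,0,0,0,0],[1,0,0,0,0,0,0]]]' 45
python3 - <<'E'
from h import *
go((.577,.2105,.162))
E
```

```text
t: 26.85
tool_pos: [0.5748, 0.2103, 0.0845]
orientation: [-1.185, 1.257, -1.25]
force: [0.7, -0.7, -4.9]
opening: 0.0135
26.85 tcp [0.5748 0.2103 0.0845] rv [-1.185  1.257 -1.25 ] F [ 0.7 -0.7 -4.9] M [0.02 0.02 0.05] op 0.0135 q [0.27 0.28 1.59 0.   1.28 1.9 ]
tool x,y,z in world
 [[-0.059 -0.998  0.   ]
 [-0.005 -0.    -1.   ]
 [ 0.998 -0.059 -0.005]]
shift cm [-0.03 -7.75  0.17]
```

```bash
python3 -m creep '[[[1,0,-0.5,0,0.3,0,0],[1,0,-0.9,0.05,0,0,0],[1,0,-1.1,0.05,0,0,0],[1,0,-1.2,0,0,0,0],[1,0,-1.1,0,0,0,0],[1,0,-0.8,0,0,0,0],[1,0,-0.5,0,0,0,0],[1,0,-0.2,0,0,0,0]]]' 45
python3 -m creep '[[[1,0,0,0,0,0,0],[1,0,0,0,0,0,0],[1,0,0,0,0,0,0],[1,0,0,0,0,0,0],[1,0,0,0,0,0,0],[1,0,0,0,0,0,0],[1,0,0,0,0,0,0],[1,0,0,0,0,0,0]]]' 45
python3 - <<'E'
from h import *
go((.577,.2105,.162)); c=snap('wrist','w8'); d=snap('side','d8')
cv2.imwrite('pics/final.png',cv2.resize(np.hstack([c['frame'],d['frame']])[:,:,::-1],(800,300)))
E
```

```text
t: 27.65
tool_pos: [0.5765, 0.2104, 0.1545]
orientation: [-1.179, 1.251, -1.254]
force: [0.3, -0.3, -4.6]
opening: 0.0136
t: 28.45
tool_pos: [0.5752, 0.2101, 0.1521]
orientation: [-1.182, 1.253, -1.253]
force: [0.7, 0.9, -4.7]
opening: 0.0136
28.45 tcp [0.5752 0.2101 0.1521] rv [-1.182  1.253 -1.253] F [ 0.7  0.9 -4.7] M [ 0.03  0.06 -0.01] op 0.0136 q [ 0.27  0.21  1.54 -0.    1.39  1.9 ]
tool x,y,z in world
 [[-0.059 -0.998  0.001]
 [-0.002 -0.001 -1.   ]
 [ 0.998 -0.059 -0.001]]
shift cm [-0.05 -0.99  0.18]
```

View pics/final.png

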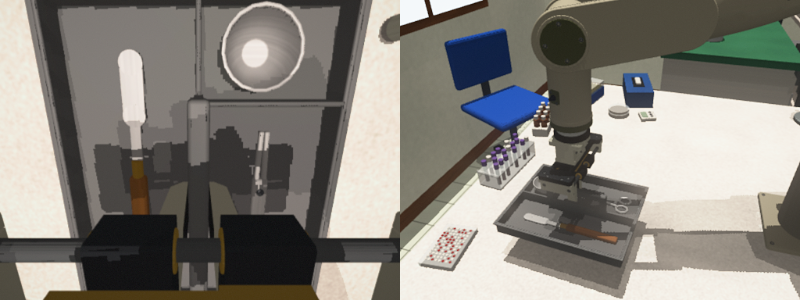

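```bash
python3 -m creep '[[[1,0,-0.3,0.1,0,0,0],[1,0,-0.4,0.1,0,0,0],[1,0,-0.2,0,0,0,0],[1,0,0,0,0,0,0],[1,0,0,0,0,0,0],[1,0,0,0,0,0,0],[1,0,0,0,0,0,0],[1,0,0,0,0,0,0]]]' 45
python3 -m creep '[[[1,0,0,0,0,0,0],[1,0,0,0,0,0,0],[1,0,0,0,0,0,0],[1,0,0,0,0,0,0],[1,0,0,0,0,0,0],[1,0,0,0,0,0,0],[1,0,0,0,0,0,0],[1,0,0,0,0,0,0]]]' 45
python3 - <<'E'
from h import *
s=st(); print('dq',np.abs(s['dq']).max()); c=snap('wrist','w9'); D=c['depth'];v,u=np.mgrid[0:384,0:512]; W=(np.stack([u,v,np.ones_like(u)],-1)@np.linalg.inv(c['intrinsics']).T*D[...,None]-c['t'])@c['R']
zf=.004+s['tool_pos'][2]-.0597
m=(D>0)&(v<270)&(abs(W[...,2]-zf)<.006); p=W[m]; A=np.c_[p[:,:2]-p[:,:2].mean(0),np.ones(len(p))]; k=np.linalg.lstsq(A,p[:,2],rcond=None)[0]; print(m.sum(),'expected',zf,'floor',k[2],'tilt deg',np.degrees(k[:2]))
E
```

```text
t: 29.35
tool_pos: [0.5777, 0.21, 0.1625]
orientation: [-1.181, 1.253, -1.253]
force: [0.3, -0.2, -5.1]
opening: 0.0135
t: 30.15
tool_pos: [0.5775, 0.21, 0.1621]
orientation: [-1.182, 1.253, -1.253]
force: [0.0, 0.1, -5.7]
opening: 0.014
30.15 tcp [0.5775 0.21   0.1621] rv [-1.182  1.253 -1.253] F [ 0.   0.1 -5.7] M [0.09 0.06 0.03] op 0.014 q [ 0.27  0.21  1.52 -0.    1.41  1.9 ]
dq 0.0008522318629672184
67716 expected 0.10643911519597862 floor 0.10746253470656157 tilt deg [ 0.16489863 -0.00637204]
```

Lifted 102 mm, level within 0.2°, still. Handing in.

```bash
python3 -c "
from plant import robot; print(robot.close_job())"
```

```text
the job is handed in; nothing more can be done
None
```

The job is done and handed in at about 30 s. The arm is holding the tray by its handle bar about 10 cm above the bench, with both instruments inside.

- **Instruments:** The clamp lies flat in the middle-length compartment and the spatula flat in the long one. Both working ends point to the tray's +x end, where the bowl stands. The spatula may have been let go 1–2 mm above the tray floor.
- **Tray:** I gripped the middle of the bar at 45 N and lifted straight up by 102 mm. The measured lift force of about 5 N fits the loaded tray.
- **Last checks:** The tray floor measured level within 0.2° from the wrist camera's depth reading. The joints were still (under 0.001 rad/s), and the grip was steady at 14 mm.
- **Not re-checked:** I viewed the tray at 92 mm, before the last 10 mm of lift, and the instruments and bowl were in place (the arm partly blocks the wrist view). I did not measure the other bench items again. The arm touched nothing else that I could see, and no check failed.

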